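Lock the filter wheel for transport

TASK

Lock the filter wheel so that it cannot turn in transport: push its yellow-capped post round until the slot across the wheel lines up with the steel bolt, then push the bolt by its red end plate straight through the slot into the keeper, until the plate is fully home against the bridge of the guide. Push with the fingertips or the outside of the fingers; do not lift the bolt, and leave the things standing round the lock where they are. Finish with the fingers clear of everything.

Things in the scene. Friction and masses are not known exactly. Their poses are not given: they have to be found in the camera images.
- lock_base: fixed blue-painted base plate, 293 x 112 mm, top 10 mm above the worktop. Origin on the wheel's axis at worktop height; x is the direction in which the bolt is pushed, y to its left, z up. The plate spans x -208 to 85 mm, y -56 to 56 mm; guide, wheel and keeper lie along its line y = 0
- guide_bridge (a point): centre of the top of the bridge over the guide's front end, 34 mm above the worktop, 57 mm behind the wheel's axis (base x = -57 mm); the bridge is 10 mm long in x, 44 mm wide. Its rear face stops the red plate. The black guide runs back from it to base x = -176 mm, open above, 38 mm wide, walls 24 mm high above the worktop. Fixed
- keeper (a point): centre of the top of the keeper, a fixed bridge beyond the wheel, 34 mm above the worktop, 63 mm ahead of the wheel's axis (base x = +63 mm), 24 mm long in x, 48 mm wide; the bolt's nose ends inside it
- wheel (a joint): turn of the wheel, rad, counter-clockwise from above positive. Grey disc, 92 mm across, top 32 mm above the worktop, a 24 mm slot right across its middle; turns with light friction (about 1.5 N at the post), stays where left. The slot lies along the bolt at 0 and at pi, either will do; at q the post is at angle q - pi/2 from the base's x. Starts between 0.6 and 2.5; stops at -0.45 and 3.59
- wheel_post (a point): upright turning post on the wheel, 34 mm from the wheel's axis: yellow cap 14 mm across, from 44 to 60 mm above the worktop, on a steel stem 11 mm across from 32 to 44 mm. This point is on its axis, 52 mm above the worktop; it turns with the wheel
- bolt_plate (a point): centre of the rear face (the one to push) of the bolt's red end plate: 34 mm wide, 10 mm thick, from 28 to 55 mm above the worktop; its x axis is the direction to push. Fully home, the plate's front meets the guide's bridge and this point is 72 mm behind the wheel's axis (base x = -72 mm), 116 to 128 mm ahead of where it starts
- bolt_nose (a point): foremost point of the bolt, 21 mm above the worktop, 138 mm ahead of bolt_plate. The bolt is a loose steel bar of some 160 g in the guide, 18 mm wide, 14 mm high, underside 14 mm above the worktop, nose rounded to 9 mm radius. The nose starts 50 to 62 mm behind the wheel's axis; fully home it is 66 mm beyond it, inside the keeper
- vial_0: bystander, loose vial with black cap, 23 mm across, 56 mm high, upright; origin under it
- vial_1: bystander, loose vial with white cap, 23 mm across, 56 mm high, upright, beyond the keeper; origin under it
- weight_0: bystander, loose brass weight, 24 mm across, 22 mm high; origin under it
- filter_ring_0: bystander, loose black filter ring with red glass, 36 mm across, 12 mm high; origin under it
- lens_cap: bystander, loose black rubber cap, 37 mm across, 12 mm high; origin under it
- lab_timer: bystander, loose white timer, 66 mm square, 20 mm high, at the right; origin under it
There are look-alikes about, which are no part of the job. Of the things shaped like the part that bears bolt_plate, the bare steel one is meant.

How it is judged:
By the outcome, as a careful person would: the job done as asked, in the order asked, and still so for the second after the job is handed in, with the robot touching nothing.
It also fails if it takes over 46 s, if anything falls off the work surface, if the arm or the gripper's body presses on something with over 40 N, if the wrist force passes 120 N, or if a joint passes its speed limit or range.

ROBOT

A 6-joint arm with a two-finger parallel gripper is mounted at the origin on a cart in front of the work surface, level with it; the furniture and walls round the work are solid. World frame = base frame: x ahead of the robot, y to its left, z up, the work surface at z = 0. Lengths are in m, angles in rad, forces in N, time in s.
With the tool pointing down it reaches from about 0.35 to 0.775 m from the base axis. Payload 7.3 kg.
Tool frame: the origin (TCP) lies at the very end of the fingers, on their centre line; the grasp point (between the pads) lies robot.pinch_z behind it (robot.pinch_z is the distance from the TCP to the grasp point, in m); y points along the fingers, z is the direction in which the jaws open and shut, and the axes are right-handed (so a half turn about y gives the same grasp; the last joint's range is limited). The gripper opens to 92 mm and grips with 3 to 60 N. Pads are 19 mm wide; open, the fingers measure 130 mm over their backs; the gripper's body (75 mm by 190 mm) begins 47 mm behind the grasp point.
Start: joints at [-1.321, 0.342, 1.524, -0, 1.275, -0.146], TCP at [0.202, -0.484, 0.227] pointing down, gripper open.
Joint ranges: [-2.53, 2.53], [-0.77, 2.02], [0.04, 2.7], [-1, 4.14], [0.28, 2.66], [-3.11, 3.11]. Speed limits (rad/s): [2.57, 2.57, 3.14, 3.14, 3.14, 3.14].

INTERFACE

Orientations are given as [roll, pitch, yaw] about the fixed x, y, z axes, in that order (R = Rz(yaw) Ry(pitch) Rx(roll)).
In Python, from cell import status, viewer, robot gives the robot as it stands. The module is installed in compiled form; this text tells all that it offers.
- The arm moves only by the shell command python3 -m pendant 'ROWS' [FORCE]. ROWS is JSON, a list that holds one entry, the list of rows, each a list of 7 numbers: the shift along the tool's x, y, z in cm, then the turn, a rotation vector about the tool's x, y, z in rad, then the finger opening in cm, from 0 to 9.18. A call has 1 to 20 rows; each row is the pose to reach, as a shift and turn from the pose commanded when the call began, along the tool's axes at that moment; what a row does not reach only later rows make up. A row lasts 1/10 s, in which the tool goes at most 50 mm and 8.59 degrees, less where a joint would pass 70% of its speed; a pose out of reach is approached as far as the arm can. A call with a gripper value outside its range is refused whole. The fingers move at their own pace and stop on an object; FORCE is the grip in N (left out, the last holds). Time passes only in rows, so rows that repeat a pose let the fingers close. It gives the time, the measured TCP pose, the force and the opening at its end, in the units of the state.
- status.observe(): the state, without advancing time (a new reading comes with each control period).
- viewer.read_camera(name): name is "scene" or "top" or "wrist"; returns a dict with "image" (384x512x3 uint8, red, green, blue), "range_z" (384x512 float32, m along the optical axis (not along the pixel's ray), 0 where there is no reading), "fx", "fy", "cx", "cy" (pixels), "camera_from_world" (4x4, takes a point from world to camera coordinates). Camera axes: x right, y up, looking along -z (the intrinsics and any distortion apply to the point x, -y, -z); pixel columns grow to the right and rows downward; lengths in m; the calibration is good to about 2 mm. A picture is of the moment at which its call begins.
- robot.hand_in(): hands the job in, once; it reports no verdict.
The state is a dict: "time": time; "qpos": joint angles; "qvel": joint speeds; "joint_efforts": joint torques, N m; "tool_pos": TCP position; "tool_rot": TCP orientation; "contact_force": force on the tool from outside, world axes, zero at the start; "torque": the same for the moment, N m; "opening": finger opening in m.
Only numpy, scipy, OpenCV 4.12 (cv2) and the standard library are available. Lean on these libraries where they do the work, as an engineer would, in place of code of your own. Each camera call takes 0.05 s, during which the arm holds its last target. There are 200 camera calls.

## Working session

There is one attempt and no reset: what is moved stays moved. The work goes in short steps, Python scripts to look and compute and a shell command to move; the robot and the scene stay as the last step left them, time stands still between calls to the robot, and variables do not carry over. Pictures are saved under pics/ and viewed, about 8 in all and at most 12, crops included, and the job is handed in when it is done.

```bash
mkdir -p pics
cat > h.py <<'E'
import numpy as np, cv2
from cell import status, viewer, robot
def snap(name,fn):
    d=viewer.read_camera(name); np.savez('pics/'+fn+'.npz',**d)
    cv2.imwrite('pics/'+fn+'.png',cv2.cvtColor(d['image'],cv2.COLOR_RGB2BGR)); return d
def load(fn): return dict(np.load('pics/'+fn+'.npz'))
def pt(d,u,v,z=None):
    """world point of pixel from range, or on plane z"""
    T=np.linalg.inv(d['camera_from_world'])
    r=np.array([(u-d['cx'])/d['fx'],-(v-d['cy'])/d['fy'],-1.])
    o=T[:3,3]; w=T[:3,:3]@r
    s=d['range_z'][int(round(v)),int(round(u))] if z is None else (z-o[2])/w[2]
    return o+s*w
E
python3 - <<'E'
from h import *
s=status.observe(); print(s['time'],s['tool_pos'],s['tool_rot'],s['opening'],robot.pinch_z)
a=snap('scene','s0')
b=snap('top','t0')
im=np.hstack([cv2.imread('pics/s0.png'),cv2.imread('pics/t0.png')]);cv2.imwrite('pics/st.png',cv2.resize(im,(800,300),interpolation=cv2.INTER_AREA))
for d in(a,b): print(d['fx'],np.linalg.inv(d['camera_from_world']).round(3).tolist())
E
```

```text
0.0 [ 0.20232642 -0.48399217  0.22605932] [-1.57232730e+00  1.98052406e-04 -2.74574424e+00] 0.09176990263769541 0.0188
392.43708642295127 [[-0.556, 0.356, -0.751, -0.408], [-0.831, -0.235, 0.503, 0.747], [0.003, 0.904, 0.427, 0.609], [0.0, 0.0, 0.0, 1.0]]
440.87529671661486 [[0.018, 0.996, -0.084, 0.449], [-1.0, 0.018, -0.001, 0.07], [0.0, 0.084, 0.996, 1.597], [0.0, 0.0, 0.0, 1.0]]
```

View pics/t0.png

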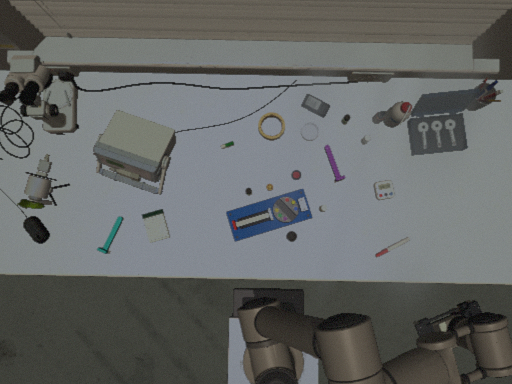

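View pics/s0.png

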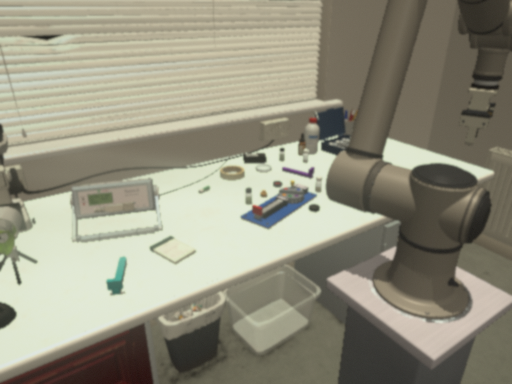

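Both views show the lock as the blue plate at top (270,215), with the red plate of the steel bolt near (237,223). The look-alikes are a purple bolt at (335,163), a teal bolt at (112,234) and a red/white pen at (392,247). The steel bolt in the blue base is the one meant. I'll check it in a close crop.

Run:
```python
from h import *
b=cv2.imread('pics/t0.png')[165:255,215:335]; cv2.imwrite('pics/c1.png',cv2.resize(b,None,fx=6.6,fy=6.6,interpolation=cv2.INTER_CUBIC))
```

```text
(no output)
```

View pics/c1.png

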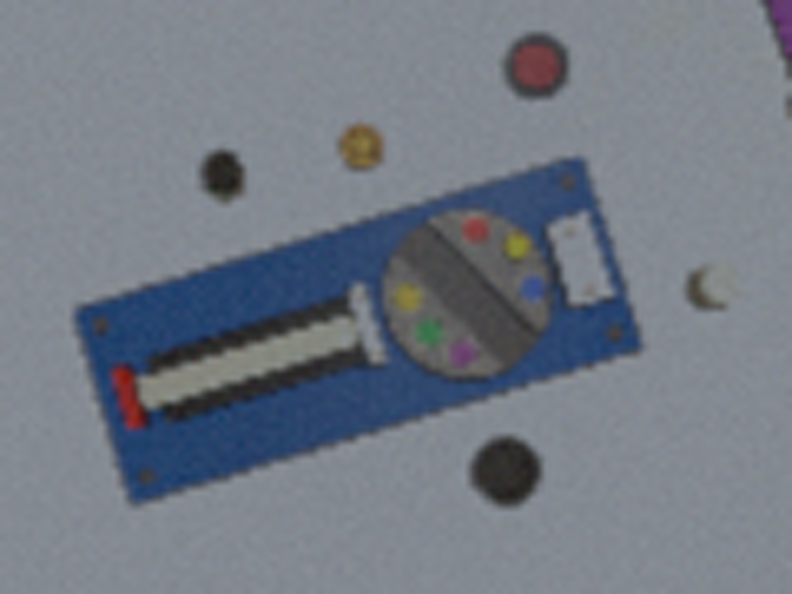

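The crop shows the lock clearly:
- The steel bolt with its red plate is at (128,397) and the guide bridge at (367,325).
- The wheel is at (468,295).
- The yellow cap at (518,245) is perpendicular to the slot. The orange glass at (408,297) is not, so it isn't the post.
- The keeper is at (582,258).

Next I'll compute poses from these.

```bash
cat >> h.py <<'E'
def fitbase(P):
    "P: world xy of plate corners RL(-208,56), FL(85,56), FR(85,-56), RR(-208,-56) -> origin, yaw"
    Q=np.array([[-.208,.056],[.085,.056],[.085,-.056],[-.208,-.056]]); P=np.array(P)
    A=Q-Q.mean(0);B=P-P.mean(0); th=np.arctan2((A[:,0]*B[:,1]-A[:,1]*B[:,0]).sum(),(A*B).sum())
    R=np.array([[np.cos(th),-np.sin(th)],[np.sin(th),np.cos(th)]]); o=P.mean(0)-R@Q.mean(0)
    return o,th,R,P-(Q@R.T+o)
E
python3 - <<'E'
from h import *
d=load('t0'); f=lambda x,y,z:pt(d,215+(x+.5)/6.6-.5,165+(y+.5)/6.6-.5,z)[:2]
o,th,R,e=fitbase([f(78,310,.01),f(580,157,.01),f(640,350,.01),f(133,503,.01)])
print('base',o,th,'res',(e*1e3).round(1).tolist())
for n,x,y,z in[('wheel',468,295,.032),('post',518,245,.06),('plate',126,398,.055),('bridge',367,325,.034),('keeper',582,258,.034),('vialb',223,175,.056),('vialw',715,287,.056),('weight',360,147,.022),('ring',536,66,.012),('cap',506,471,.012)]:
    print(n,(R.T@(f(x,y,z)-o)*1e3).round(1), f(x,y,z).round(3))
s=status.observe(); from scipy.spatial.transform import Rotation as Ro
print(Ro.from_euler('xyz',s['tool_rot']).as_matrix().round(3))
E
```

```text
base [ 0.53745569 -0.03535188] -1.2591810452819845 res [[-0.5, -3.5], [-1.4, 2.2], [0.0, 2.9], [1.9, -1.5]]
wheel [-0.4 -0. ] [ 0.537 -0.035]
post [30.5 16.7] [ 0.563 -0.059]
plate [-191.5   -0.6] [0.478 0.147]
bridge [-57.3   0.2] [0.52  0.019]
keeper [64.1  1.2] [ 0.558 -0.096]
vialb [-108.3   97.9] [0.597 0.098]
vialw [124.3 -34.6] [ 0.543 -0.164]
weight [-32.1  94.4] [0.617 0.024]
ring [ 74.  110.1] [ 0.665 -0.072]
cap [ -7.2 -96.7] [ 0.443 -0.058]
[[-0.923 -0.     0.386]
 [-0.386  0.001 -0.923]
 [-0.    -1.    -0.001]]
```

```bash
python3 -m pendant '[[[-48.8,-7,-34.5,0,0.084,0,0],[-48.8,-7,-34.5,0,0.084,0,0],[-48.8,-7,-34.5,0,0.084,0,0],[-48.8,-7,-34.5,0,0.084,0,0],[-48.8,-7,-34.5,0,0.084,0,0],[-48.8,-7,-34.5,0,0.084,0,0],[-48.8,-7,-34.5,0,0.084,0,0],[-48.8,-7,-34.5,0,0.084,0,0],[-48.8,-7,-34.5,0,0.084,0,0],[-48.8,-7,-34.5,0,0.084,0,0],[-48.8,-7,-34.5,0,0.084,0,0],[-48.8,-7,-34.5,0,0.084,0,0],[-48.8,-7,-34.5,0,0.084,0,0],[-48.8,-7,-34.5,0,0.084,0,0],[-48.8,-7,-34.5,0,0.084,0,0],[-48.8,-7,-34.5,0,0.084,0,0],[-48.8,-7,-34.5,0,0.084,0,0]]]' 20
python3 - <<'E'
from h import *
d=snap('wrist','w0'); s=status.observe(); print(s['time'],s['tool_pos'],s['tool_rot'],s['opening'])
print(np.linalg.inv(d['camera_from_world']).round(3).tolist(),d['fx'])
b=cv2.imread('pics/w0.png'); cv2.imwrite('pics/w0b.png',cv2.resize(b,(800,600),interpolation=cv2.INTER_CUBIC))
E
```

```text
time: 1.8
tool_pos: [0.5193, 0.0209, 0.2968]
tool_rot: [-1.571, -0.0, -2.832]
contact_force: [-0.3, -0.9, 0.0]
opening: 0.0002
1.85 [0.51936198 0.02103748 0.29682951] [-1.57062577e+00  2.56828850e-05 -2.83157469e+00] 0.0002401392187306588
[[0.305, 0.91, 0.28, 0.595], [-0.952, 0.291, 0.089, 0.045], [-0.0, -0.294, 0.956, 0.454], [0.0, 0.0, 0.0, 1.0]] 281.6962244973238
```

View pics/w0b.png

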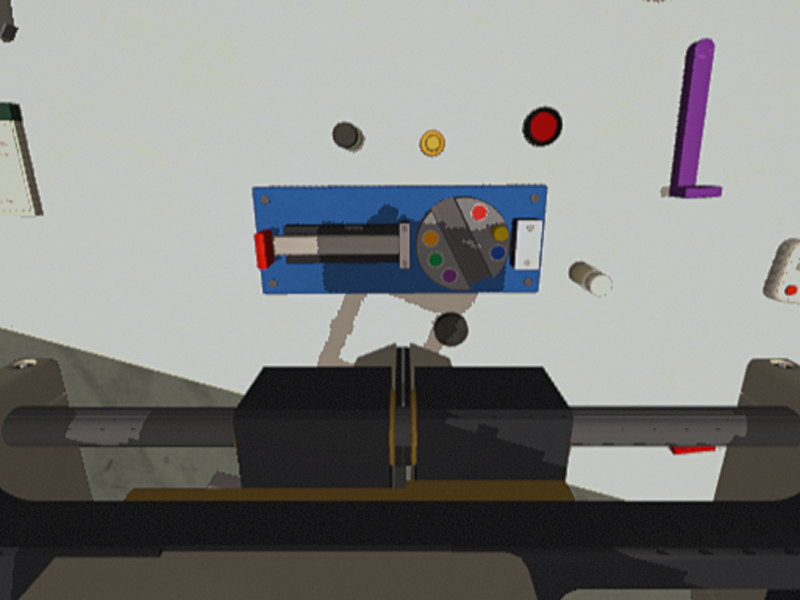

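The wrist view shows the lock square on:
- Plate corners are at (253,187), (546,185), (540,293) and (264,294).
- The yellow post is at (501,234), the wheel centre at (463,242) and the red plate at (264,250).
- The white-capped vial is at (598,285).
- The closed fingers are at (403,350), with wide finger blocks at (320,400) and (490,400). I need to know their heights before descending.

Run:
```python
from h import *
d=load('w0'); k=.64; c=lambda x,y:((x+.5)*k-.5,(y+.5)*k-.5)
f=lambda x,y,z:pt(d,*c(x,y),z)[:2]
o,th,R,e=fitbase([f(253,187,.01),f(546,185,.01),f(540,293,.01),f(264,294,.01)])
print('base',o,th,'res',(e*1e3).round(1).tolist())
for n,x,y,z in[('wheel',463,242,.032),('post',501,233,.06),('platetop',264,250,.055),('bridge',405,246,.034),('keeper',527,244,.034),('vialw',600,287,.056)]:
    print(n,(R.T@(f(x,y,z)-o)*1e3).round(1))
s=status.observe(); t=s['tool_pos']; Rt=np.column_stack([[R[0,1]*-1,R[1,1]*-1,0],[0,0,-1],[R[0,0],R[1,0],0]])
print('tool-frame (x,y,z mm rel. TCP) of gripper points; y negative = above tip')
for x,y in[(403,349),(397,360),(409,360),(395,380),(411,380),(400,420),(375,352),(430,352),(365,360),(320,385),(245,385),(560,385),(265,369),(540,369)]:
    p=pt(d,*c(x,y)); print((x,y),(Rt.T@(p-t)*1e3).round(1), 'z',p[2].round(3))
# silhouette extent in tool z at heights near the tip
v,u=np.mgrid[200:330,100:420]; P=np.array([pt(d,a,b) for a,b in zip(u.ravel(),v.ravel())])
L=(P-t)@Rt*1e3
for lo,hi in[(-8,2),(-16,-8),(-24,-16),(-35,-24),(-45,-35),(-60,-45),(-75,-60),(-90,-75)]:
    m=(L[:,1]>lo)&(L[:,1]<=hi)&(abs(L[:,0])<60)
    if m.any(): print((lo,hi),m.sum(),L[m].min(0).round(1),L[m].max(0).round(1))
```

```text
base [ 0.53622591 -0.0358734 ] -1.2536652176674343 res [[-0.1, -2.0], [-2.0, 3.1], [0.3, 0.2], [1.8, -1.2]]
wheel [-1.1  3.3]
post [29.  16.3]
platetop [-187.1    1.4]
bridge [-57.3   0.1]
keeper [60.4  1.2]
vialw [126.  -36.1]
tool-frame (x,y,z mm rel. TCP) of gripper points; y negative = above tip
(403, 349) [-9.8 -3.   0.1] z 0.3
(397, 360) [ -8.8 -10.5  -2.2] z 0.307
(409, 360) [ -9.6 -12.2   2.2] z 0.309
(395, 380) [ -9.4 -26.7  -2.6] z 0.324
(411, 380) [-10.8 -29.5   2.6] z 0.326
(400, 420) [-29.5 -81.   -0.5] z 0.378
(375, 352) [-11.3  -8.8 -10.2] z 0.306
(430, 352) [-10.5  -7.4  10.1] z 0.304
(365, 360) [-10.8 -14.4 -13.5] z 0.311
(320, 385) [-36.4 -79.1 -16.3] z 0.376
(245, 385) [ 168.9  296.8 -183.1] z 0.0
(560, 385) [171.4 296.4 179.7] z 0.0
(265, 369) [-36.4 -71.9 -29.3] z 0.369
(540, 369) [-36.1 -72.2  29.4] z 0.369
(-8, 2) 172 [-11.5  -8.  -12.5] [-9.   1.6 12.4]
(-16, -8) 349 [-11.8 -16.  -17. ] [-8.7 -8.1 16.5]
(-24, -16) 206 [-11.6 -24.  -16.8] [ -8.7 -16.   16.7]
(-35, -24) 144 [-11.8 -34.9  -3.5] [ -8.5 -24.1   3.3]
(-45, -35) 113 [-10.2 -45.   -2.4] [ 10.  -35.1   2.1]
(-60, -45) 112 [  2.3 -49.5  -2.8] [ 11.7 -45.    2.3]
(-75, -60) 1215 [-37.2 -75.  -30.7] [ -0.7 -64.1  30.9]
(-90, -75) 16782 [-37.5 -90.  -50.2] [-11.7 -75.   51.9]
```

```bash
python3 -c "
from h import *
s=status.observe();print(s['qpos'].round(3) if hasattr(s['qpos'],'round') else s['qpos'],s['time'])"
```

```text
[-0.107  0.287  1.409 -0.     1.446  1.154] 1.85
```

```bash
python3 -m pendant '[[[-1.51,10,11.72,0,-1.576,0,0],[-1.51,10,11.72,0,-1.576,0,0],[-1.51,10,11.72,0,-1.576,0,0],[-1.51,10,11.72,0,-1.576,0,0],[-1.51,10,11.72,0,-1.576,0,0],[-1.51,10,11.72,0,-1.576,0,0],[-1.51,10,11.72,0,-1.576,0,0],[-1.51,10,11.72,0,-1.576,0,0],[-1.51,19.7,11.72,0,-1.576,0,0],[-1.51,19.7,11.72,0,-1.576,0,0],[-1.51,19.7,11.72,0,-1.576,0,0],[-1.51,19.7,11.72,0,-1.576,0,0],[-1.51,19.7,11.72,0,-1.576,0,0],[-1.51,19.7,11.72,0,-1.576,0,0]]]' 20
cat >> h.py <<'E'
O=np.array([.5369,-.0356]);TH=-1.256
RB=np.array([[np.cos(TH),-np.sin(TH)],[np.sin(TH),np.cos(TH)]])
def inb(p): return RB.T@(np.asarray(p)[:2]-O)*1e3
def st():
    s=status.observe(); print('t',round(s['time'],2),'tcp base mm',inb(s['tool_pos']).round(1),'z',round(s['tool_pos'][2]*1e3,1),'yaw',round(s['tool_rot'][2],4),'F',np.round(s['contact_force'],1),'q6',round(s['qpos'][5],2))
E
python3 -c "
from h import *
d=snap('wrist','w1');st()
cv2.imwrite('pics/w1b.png',cv2.resize(cv2.imread('pics/w1.png'),(800,600),interpolation=cv2.INTER_CUBIC))"
```

```text
time: 3.25
tool_pos: [0.5708, -0.0854, 0.1011]
tool_rot: [-1.569, -0.002, -1.256]
contact_force: [-0.7, 0.7, -0.0]
opening: 0.0008
t 3.3 tcp base mm [57.7 16.8] z 101.0 yaw -1.2554 F [-1.2 -0.1 -0.5] q6 -0.6
```

View pics/w1b.png

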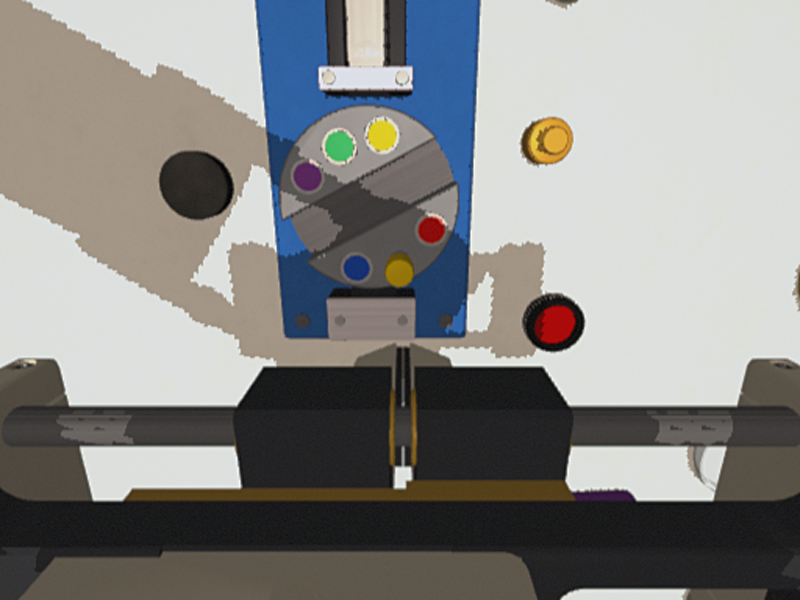

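The close view shows the post cap at (400,264), upright with its side visible, and the wheel centre at about (369,197). The bridge runs (320,67) to (412,90), the keeper (329,297) to (414,337), and the fingers are at (403,348). I'll refine the base frame from this.

```bash
python3 -c "
from h import *
d=load('w1');k=.64
f=lambda x,y,z=None:pt(d,(x+.5)*k-.5,(y+.5)*k-.5,z)
for n,x,y,z in[('wheelL',280,197,.032),('wheelR',458,197,.032),('wheelT',369,105,.032),('slotA',282,217,.032),('slotB',313,262,.032),('slotC',433,139,.032),('slotD',458,184,.032),('post',400,264,.06),('brL',319,78,.034),('brR',413,78,.034),('keepL',328,317,.034),('keepR',415,317,.034),('keeprear',371,298,.034),('keepfront',371,338,.034)]:
  print(n,inb(f(x,y,z)).round(1),inb(f(x,y)).round(1),round(f(x,y)[2]*1e3,1))
"
```

```text
wheelL [ -3.4 -45. ] [ -3.4 -45.3] 31.0
wheelR [-3.4 44.6] [-3.4 44.7] 31.0
wheelT [-46.3   0.7] [-46.3   0.7] 31.8
slotA [  6.6 -44.8] [  6.9 -45.5] 29.4
slotB [ 30.  -30.4] [ 30.2 -30.6] 31.2
slotC [-31.   31.5] [-31.8  32.8] 12.4
slotD [-9.8 44.4] [-8.6 47.2] 9.1
post [24.6 15.5] [24.9 15.5] 58.5
brL [-57.6 -22. ] [-57.7 -22.2] 33.1
brR [-57.6  21.5] [-61.7  22.1] 8.1
keepL [ 60.1 -23.7] [ 60.1 -23.7] 34.0
keepR [60.1 23.4] [60.9 23.5] 31.9
keeprear [49.3 -0.2] [49.8 -0.3] 32.3
keepfront [72.4 -0.7] [72.8 -0.7] 32.9
```

```bash
python3 -m pendant '[[[0,3,0,0,0,0,0],[0,6,0,0,0,0,0],[0,6,0,0,0,0,0],[-0.5,6,0,0,0,0,0],[-1,6,0,0,0,0,0],[-1.3,6,0.3,0,0,0,0],[-1.6,6,0.6,0,0,0,0],[-1.9,6,0.9,0,0,0,0],[-2.2,6,1.1,0,0,0,0],[-2.5,6,1.3,0,0,0,0],[-2.8,6,1.4,0,0,0,0],[-3.0,6,1.5,0,0,0,0],[-3.2,6,1.6,0,0,0,0],[-3.4,6,1.7,0,0,0,0],[-3.6,6,1.7,0,0,0,0],[-3.75,6,1.7,0,0,0,0],[-3.75,6,1.7,0,0,0,0],[-3.75,6,1.7,0,0,0,0]]]'
python3 -c "
from h import *
d=snap('wrist','w2');st()
cv2.imwrite('pics/w2b.png',cv2.resize(cv2.imread('pics/w2.png')[:260],None,fx=1.56,fy=1.56,interpolation=cv2.INTER_CUBIC))"
```

```text
time: 5.1
tool_pos: [0.5743, -0.0437, 0.0396]
tool_rot: [-1.571, 0.0, -1.254]
contact_force: [1.6, -0.8, 0.9]
opening: 0.0006
t 5.15 tcp base mm [19.3 33. ] z 39.6 yaw -1.2538 F [ 2.4 -0.9  0.6] q6 -0.53
```

View pics/w2b.png

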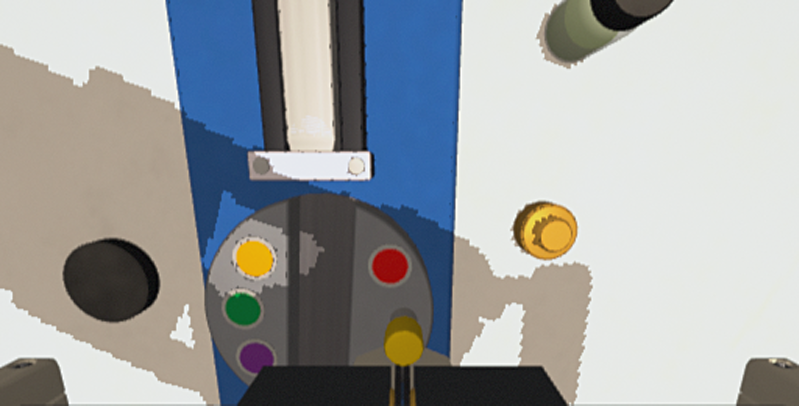

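The wheel has turned and the slot is nearly in line, with edges running about x=299 and x=355 and the post at (403,342) against the fingers. I'll measure the slot angle from the depth image.

```bash
cat >> h.py <<'E'
def cloud(d):
    v,u=np.mgrid[0:384,0:512]; T=np.linalg.inv(d['camera_from_world']); s=d['range_z']
    c=np.stack([(u-d['cx'])/d['fx']*s,-(v-d['cy'])/d['fy']*s,-s],-1)
    P=c@T[:3,:3].T+T[:3,3]; B=(P[...,:2]-O)@RB*1e3
    return np.dstack([B,P[...,2]*1e3])[s>0]
def slot(d):
    C=cloud(d); W=C[(np.hypot(C[:,0],C[:,1])<44)&(C[:,2]>28)&(C[:,2]<36)]
    L=[];Rr=[]
    for x in np.arange(-38,39,2.):
        w=W[abs(W[:,0]-x)<1]
        l=w[(w[:,1]<0)&(w[:,1]>-25)];r=w[(w[:,1]>0)&(w[:,1]<25)]
        if len(l)>4:L.append((x,l[:,1].max()))
        if len(r)>4:Rr.append((x,r[:,1].min()))
    for n,A in(('L',L),('R',Rr)):
        A=np.array(A); p=np.polyfit(A[:,0],A[:,1],1); k=abs(A[:,1]-np.polyval(p,A[:,0]))<1.5; p=np.polyfit(A[k,0],A[k,1],1)
        print(n,len(A),'slope deg',np.degrees(np.arctan(p[0])).round(2),'y0',p[1].round(2),'x range',A[:,0].min(),A[:,0].max())
def edge(d,zlo,zhi,y0,y1,x0,x1):
    C=cloud(d); w=C[(C[:,2]>zlo)&(C[:,2]<zhi)&(C[:,1]>y0)&(C[:,1]<y1)&(C[:,0]>x0)&(C[:,0]<x1)]; return len(w),w.min(0).round(1),w.max(0).round(1)
E
python3 -c "
from h import *
d=load('w2'); slot(d)
print('post top',edge(d,57,63,20,50,-20,20)); print('bridge',edge(d,32,37,-30,30,-70,-48)); print('bolt bar',edge(d,25,30.5,-14,14,-110,-66))"
```

```text
L 31 slope deg -4.42 y0 -12.57 x range -38.0 22.0
R 30 slope deg -4.11 y0 11.68 x range -38.0 20.0
post top (590, array([-5.4, 20.1, 57. ]), array([ 9.9, 49.5, 62.9]))
bridge (1371, array([-62.7, -22.3,  32. ]), array([-53.5,  21.4,  36.3]))
bolt bar (2931, array([-110. ,  -13.6,   25. ]), array([-66. ,  13.7,  29.6]))
```

```bash
python3 -m pendant '[[[-0.15,0,0.1,0,0,0,0],[-0.27,0,0.1,0,0,0,0],[-0.27,0,0.1,0,0,0,0],[-0.27,0,0.1,0,0,0,0],[0.5,0,0.1,0,0,0,0],[1.5,0,0.1,0,0,0,0],[1.5,-5,-1,0,0,0,0],[1.5,-10,-2,0,0,0,0],[1.5,-12,-3.3,0,0,0,0],[1.5,-12,-3.3,0,0,0,0],[1.5,-12,-3.3,0,0,0,0],[1.5,-12,-3.3,0,0,0,0]]]'
python3 -c "
from h import *
d=snap('wrist','w3');st();slot(d)
C=cloud(d)
B=C[(C[:,2]>25)&(C[:,2]<31)&(abs(C[:,1])<13)&(C[:,0]>-180)&(C[:,0]<-66)]
A=[]
for x in np.arange(-178,-66,4.):
  w=B[abs(B[:,0]-x)<2]
  if len(w)>10:A.append((x,np.percentile(w[:,1],3),np.percentile(w[:,1],97)))
A=np.array(A);print(A[::4].round(1));print('bar slope',[np.degrees(np.polyfit(A[:,0],A[:,i],1)[0]).round(2) for i in(1,2)])
print('plate',edge(d,45,60,-30,30,-215,-165))"
```

```text
time: 6.35
tool_pos: [0.5474, -0.0686, 0.1583]
tool_rot: [-1.573, 0.001, -1.254]
contact_force: [-0.6, 0.6, 0.4]
opening: 0.0004
t 6.4 tcp base mm [34.5 -0.2] z 158.1 yaw -1.254 F [-0.8 -0.1 -0.3] q6 -0.58
L 39 slope deg 0.5 y0 -13.06 x range -38.0 38.0
R 39 slope deg 0.83 y0 11.84 x range -38.0 38.0
[[-130.    -9.6    7.4]
 [-114.    -9.7    7.6]
 [ -98.    -8.9    7.8]
 [ -82.    -9.     7.9]]
bar slope [np.float64(0.83), np.float64(0.7)]Traceback (most recent call last):
  File "<string>", line 11, in <module>
    print('plate',edge(d,45,60,-30,30,-215,-165))
                  ~~~~^^^^^^^^^^^^^^^^^^^^^^^^^^
  File "h.py", line 42, in edge
    C=cloud(d); w=C[(C[:,2]>zlo)&(C[:,2]<zhi)&(C[:,1]>y0)&(C[:,1]<y1)&(C[:,0]>x0)&(C[:,0]<x1)]; return len(w),w.min(0).round(1),w.max(0).round(1)
                                                                                                              ~~~~~^^^
    return umr_minimum(a, axis, None, out, keepdims, initial, where)
ValueError: zero-size array to reduction operation minimum which has no identity
```

The slot is at 0.67° and the bolt bar at 0.77° in the same frame, and their centres agree within 0.1 mm, so the slot is aligned. Next I'll move behind the red plate.

```bash
python3 -m pendant '[[[-5,0,0,0,0,0,0],[-10,0,0,0,0,0,0],[-15,0,0,0,0,0,0],[-20,0,0,0,0,0,0],[-25,0,0,0,0,0,0],[-25,0,0,0,0,0,0],[-25,4,0,0,0,0,0],[-25,8,0,0,0,0,0],[-25,12,0,0,0,0,0],[-25,12.7,0,0,0,0,0],[-25,12.7,0,0,0,0,0],[-25,12.7,0,0,0,0,0]]]'
python3 -c "
from h import *
st(); d=snap('scene','s1'); cv2.imwrite('pics/s1b.png',cv2.resize(cv2.imread('pics/s1.png')[150:250,190:350],None,fx=5,fy=5,interpolation=cv2.INTER_CUBIC))"
```

```text
time: 7.6
tool_pos: [0.4711, 0.169, 0.0338]
tool_rot: [-1.569, -0.0, -1.254]
contact_force: [-0.1, 0.7, -0.3]
opening: 0.0005
t 7.6 tcp base mm [-214.9    0.8] z 33.8 yaw -1.2541 F [-0.1  0.7 -0.3] q6 -0.13
```

View pics/s1b.png

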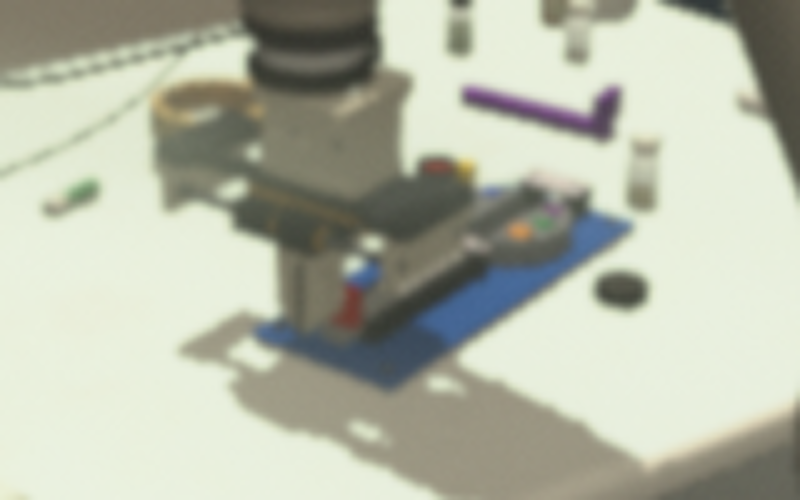

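The crop shows the fingers at (310,320) just behind the red plate at (350,300), with the guide and wheel ahead clear. Pushing now.

```bash
python3 -m pendant '[[[0.5,0,-0.1,0,0,0,0],[1,0,-0.2,0,0,0,0],[1.5,0,-0.2,0,0,0,0],[2,0,-0.2,0,0,0,0],[2.5,0,-0.2,0,0,0,0],[3,0,-0.2,0,0,0,0],[3.5,0,-0.2,0,0,0,0],[4,0,-0.2,0,0,0,0],[4.5,0,-0.2,0,0,0,0],[5,0,-0.2,0,0,0,0],[5.5,0,-0.2,0,0,0,0],[6,0,-0.2,0,0,0,0],[6.5,0,-0.2,0,0,0,0],[7,0,-0.15,0,0,0,0],[7.5,0,-0.15,0,0,0,0],[8,0,-0.15,0,0,0,0],[8.5,0,-0.15,0,0,0,0],[9,0,-0.15,0,0,0,0],[9.5,0,-0.1,0,0,0,0],[10,0,-0.1,0,0,0,0]]]'
python3 -c "
from h import *
st()"
```

```text
time: 9.65
tool_pos: [0.5003, 0.0733, 0.0327]
tool_rot: [-1.571, -0.0, -1.254]
contact_force: [-0.5, 1.1, 0.8]
opening: 0.0002
t 9.65 tcp base mm [-114.9   -1.1] z 32.7 yaw -1.2538 F [-0.5  1.1  0.8] q6 -0.32
```

```bash
python3 -m pendant '[[[0.5,0,0,0,0,0,0],[1,0,0,0,0,0,0],[1.5,0,0,0,0,0,0],[2,0,0,0,0,0,0],[2.4,0,0,0,0,0,0],[2.7,0,0,0,0,0,0],[2.9,0,0,0,0,0,0],[3.1,0,0,0,0,0,0],[3.2,0,0,0,0,0,0],[3.2,0,0,0,0,0,0]]]'
python3 -c "
from h import *
st()"
```

```text
time: 10.65
tool_pos: [0.51, 0.0435, 0.0326]
tool_rot: [-1.571, 0.0, -1.254]
contact_force: [-1.0, 1.9, -0.1]
opening: 0.0005
t 10.65 tcp base mm [-83.5  -1.1] z 32.6 yaw -1.2538 F [-1.   1.9 -0.1] q6 -0.38
```

```bash
python3 -m pendant '[[[0.1,0,0,0,0,0,0],[0.2,0,0,0,0,0,0],[0.25,0,0,0,0,0,0],[0.3,0,0,0,0,0,0],[0.3,0,0,0,0,0,0]]]'
python3 -c "
from h import *
st()"
```

```text
time: 11.15
tool_pos: [0.51, 0.0433, 0.0327]
tool_rot: [-1.571, 0.004, -1.254]
contact_force: [-2.9, 17.8, 3.3]
opening: 0.0003
t 11.15 tcp base mm [-83.4  -1.1] z 32.7 yaw -1.2541 F [-2.9 17.8  3.3] q6 -0.39
```

The push met a firm stop at 18 N. I'll back off, rise and look.

```bash
python3 -m pendant '[[[-0.5,0,0,0,0,0,0],[-1.5,0,0,0,0,0,0],[-2,0,0,0,0,0,0],[-2,-4,0,0,0,0,0],[-2,-8,0,0,0,0,0],[3,-12,0,0,0,0,0],[8,-13,0,0,0,0,0],[12,-13,0,0,0,0,0],[12,-13,0,0,0,0,0],[12,-13,0,0,0,0,0],[12,-13,0,0,0,0,0]]]'
python3 -c "
from h import *
d=snap('wrist','w4');st();slot(d)
print('plate',edge(d,45,60,-22,22,-100,-50)); print('bridge',edge(d,32,37,-30,30,-70,-48))
cv2.imwrite('pics/w4b.png',cv2.resize(cv2.imread('pics/w4.png')[:240,100:400],None,fx=2.5,fy=2.5,interpolation=cv2.INTER_CUBIC))"
```

```text
time: 12.25
tool_pos: [0.5476, -0.0725, 0.1621]
tool_rot: [-1.572, 0.001, -1.254]
contact_force: [-0.3, 0.3, -0.2]
opening: 0.0007
t 12.3 tcp base mm [38.1 -1. ] z 162.2 yaw -1.2527 F [-0.4  0.8  1. ] q6 -0.59
L 39 slope deg -5.67 y0 -7.46 x range -38.0 38.0
R 39 slope deg 1.69 y0 7.52 x range -38.0 38.0
plate (494, array([-72.9, -17.4,  48.8]), array([-63. ,  16.2,  56.1]))
bridge (474, array([-63.5, -22.6,  32. ]), array([-53.8,  20.6,  35.9]))
```

View pics/w4b.png

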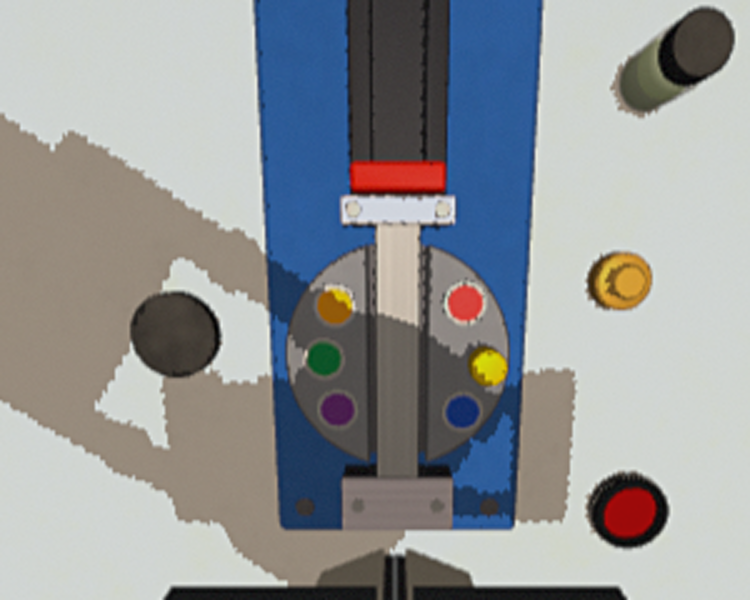

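The picture shows the red plate at (398,177) up against the bridge at (398,210). The bolt runs through the slot into the keeper at (398,490), and the fingers are high and clear. In depth, the plate's front (-63.0 mm) meets the bridge's rear (-63.5 mm).

```bash
python3 -c "
from h import *
d=snap('top','t1');a=cv2.imread('pics/t0.png').astype(int)
f=lambda d,x,y,z:0
st(); robot.hand_in()"
```

```text
t 12.35 tcp base mm [38.  -0.9] z 162.3 yaw -1.2522 F [-0.2  0.1  0.7] q6 -0.59
the job is handed in; nothing more can be done
```

The filter wheel is locked and the job is handed in at 12.35 s. I pushed the yellow-capped post round to the slot position at pi, then pushed the steel bolt by its red plate through the slot into the keeper.

- **Alignment:** before the bolt was pushed, the slot measured 0.67° and the bolt 0.77° in the same frame. Their centres agreed within about 0.1 mm.
- **Bolt home:** the push ended at a firm stop of about 18 N. From above, the plate's front measured -63.0 mm and the bridge's rear -63.5 mm, so they are touching within measuring error.
- **Disagreements:** the tool stopped about 2 mm short of the position I had calculated. The bridge also read about 1.6 mm off its nominal place, so I put this down to calibration. After the bolt was in, my depth-based slot-angle check gave meaningless values (-5.67° and 1.69°) because the bolt fills the slot. I relied on the picture instead.
- **Clear of everything:** the fingers finished about 160 mm above the worktop with no contact force. The bystanders in the last close view stood apart from the lock and I felt no contact with any of them. I did not measure their positions again or check the ones outside that view.

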